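# Weigh the dumbbell test piece

### The job

From the tub of metal test pieces pick out the one whole dumbbell-shaped piece (wide at both ends, narrow in the middle) and set it down gently, without dropping it, flat in the middle of the balance's pan; leave every other piece in the tub. Once it lies on the pan and you have let go, press the balance's round button fully down and let it spring back. Leave the cork ring on the bench where it stands.

Things in the scene. Friction and masses are not known exactly. Their poses are not given: they have to be found in the camera images.
- specimen: the dumbbell-shaped steel tensile test piece to be weighed, about 0.25 to 0.5 kg: 150 mm long, 16 mm thick, two heads 40 mm long and 32 mm wide, 45-degree shoulders, and between them a straight waist 18 mm wide (the middle 50 mm of the length). It lies flat in the tub. Origin at the middle of its underside; x along its length, y across its width, z up
- specimen_mid (a point): the centre of the test piece, 8 mm above its underside, in the middle of the waist
- crate: open blue tub, fixed, 290 mm (its x) by 320 mm (its y), 55 mm high, walls and floor 5 mm thick. Origin at the centre of its underside, on the bench. The dumbbell and three other bars lie roughly along its x, about 70 mm apart in any order, nearer the robot; a ring and an angle piece lie behind them. Nothing lies on the dumbbell, but a broken half lies on the flat bar
- flat_bar: plain flat steel bar 150 x 32 x 16 mm in the tub; origin at the centre of its underside, x along its length
- square_bar: plain square steel bar 150 x 20 x 20 mm in the tub; origin at the centre of its underside, x along its length
- hex_bar: hexagonal steel bar 150 mm long, 24 mm across flats, in the tub; origin at the middle of its lower face, x along its length
- broken_half: half of a broken dumbbell, 75 mm long with a single head, same section as the whole one, lying on top of the flat bar in the tub; origin at the middle of its underside, x along its length towards the head
- collar: steel ring 60 mm across, hole 34 mm, 25 mm high, in the tub; origin at the centre of its underside
- angle: piece of steel angle section 80 mm long, legs 32 mm, 6 mm thick, one leg flat on the tub floor and one upright; origin at the middle of its underside, x along its length
- balance: blue top-pan balance, fixed to the bench, 290 mm (its x) by 220 mm (its y), casing top 55 mm above the bench, 63 mm under the pan. Origin at the centre of its underside; its -x side carries display and button and faces the robot
- pan: the balance's square aluminium pan, 170 x 170 mm, 6 mm thick, flat and without a rim, rigidly fixed. Origin at the centre of its upper face, 80 mm above the bench; x and y along its edges, x away from the button
- button (a joint): travel of the balance's push button: 0 released, 0.006 m fully down; springs back by itself, about 5 N to press it fully
- button_top (a point): centre of the upper face of the round grey push button, 32 mm across, on the front of the balance beside the display; it is pressed straight down
- cork_ring: loose cork ring, 100 mm across, 34 mm high, lying on the bench between the far ends of the tub and the balance; origin at the centre of its underside

How it is judged:
On the way, in this order (a step that is already met when the one before it is completed fails the run):
1. the dumbbell is lifted clear out of the tub (z of specimen in the frame of crate above 0.06 m and contact force between specimen and the fingers above 1 N), for 0.1 s.
2. it lies flat in the middle of the pan and is let go (horizontal distance between specimen_mid and pan below 0.03 m and contact force between specimen and pan above 0.5 N and (angle between specimen's own z axis and vertical below 0.1 rad or angle between specimen's own z axis and vertical above 3.04 rad) and contact force between specimen and the fingers below 0.1 N), for 0.2 s.
3. the button is pressed down while the dumbbell lies there (all of step 2 and value of joint button above 0.0042 m), for 0.05 s.
At the end, for the whole second after the job is handed in: The dumbbell lies flat (within 0.1 rad) and at rest on the pan, its centre within 30 mm of the pan's centre, not held; the button, pressed at least 4.2 mm after the dumbbell was laid there, is released again (under 2 mm); the six other pieces are still inside the tub (all of step 2 and linear speed of specimen below 0.02 m/s and value of joint button below 0.002 m and x of flat_bar in the frame of crate between -0.14 and 0.14 m and y of flat_bar in the frame of crate between -0.155 and 0.155 m and z of each of flat_bar, square_bar, hex_bar, broken_half, collar, angle in the frame of crate below 0.06 m and x of square_bar in the frame of crate between -0.14 and 0.14 m and y of square_bar in the frame of crate between -0.155 and 0.155 m and x of hex_bar in the frame of crate between -0.14 and 0.14 m and y of hex_bar in the frame of crate between -0.155 and 0.155 m and x of broken_half in the frame of crate between -0.14 and 0.14 m and y of broken_half in the frame of crate between -0.155 and 0.155 m and x of collar in the frame of crate between -0.14 and 0.14 m and y of collar in the frame of crate between -0.155 and 0.155 m and x of angle in the frame of crate between -0.14 and 0.14 m and y of angle in the frame of crate between -0.155 and 0.155 m); the robot touches nothing.
It fails at once if the dumbbell is dropped or thrown (moves faster than 0.5 m/s while not held: a fall of about 13 mm) (linear speed of specimen above 0.5 m/s and contact force between specimen and the fingers below 0.1 N).
It fails at once if the cork ring is shifted by more than 20 mm (distance of cork_ring from where it was at the start of the episode above 0.02 m).
It also fails if it takes over 48 s, if anything falls off the work surface, if the arm or the gripper's body presses on something with over 40 N, if the wrist force passes 120 N, or if a joint passes its speed limit or range.

### The arm

A 6-joint arm with a two-finger parallel gripper is mounted at the origin on the work surface. World frame = base frame: x ahead of the robot, y to its left, z up, the work surface at z = 0. Lengths are in m, angles in rad, forces in N, time in s.
With the tool pointing down it reaches from about 0.25 to 0.775 m from the base axis. Payload 4 kg.
Tool frame: the origin (TCP) lies on the centre line of the jaws, within the pads' length; the fingertips stand robot.tips_ahead ahead of it and the grasp point (between the pads) lies 8 mm behind it (robot.tips_ahead is the distance from the TCP to the fingertips, in m); z points along the fingers, y is the line along which they close (so a half turn about z gives the same grasp; the last joint's range is limited). The gripper opens to 94 mm and grips with 3 to 60 N. Pads are 16 mm wide; open, the fingers measure 119 mm over their backs; the gripper's body (75 mm by 177 mm) begins 78 mm behind the grasp point.
Start: joints at [-1.325, 0.087, 1.371, -0, 1.684, -0.103], TCP at [0.188, -0.517, 0.217] pointing down, gripper open.
Joint ranges: [-3.1, 3.1], [-0.76, 2.03], [0.27, 2.55], [-1.08, 4.22], [0.17, 2.65], [-2.57, 2.57]. Speed limits (rad/s): [2.79, 2.79, 3.14, 3.14, 3.14, 3.14].

### API

Orientations are given as [roll, pitch, yaw] about the fixed x, y, z axes, in that order (R = Rz(yaw) Ry(pitch) Rx(roll)).
In Python, from bench import robot, snapshot, close_job, spotter gives the robot as it stands. The module is installed in compiled form; this text tells all that it offers.
- The arm moves only by the tool servo_tool, never from a script. Its argument "commands" is one flat list of numbers, 7 for each row, row after row: the shift along the tool's x, y, z in m, then the turn, a rotation vector about the tool's x, y, z in degrees, then the finger opening in m, from 0 to 0.094. In form: [x, y, z, ax, ay, az, grip, x, y, z, ax, ay, az, grip, ...]. A call has 1 to 10 rows; each row is the pose to reach, as a shift and turn from the pose commanded when the call began, along the tool's axes at that moment; what a row does not reach only later rows make up. A row lasts 1/8 s, in which the tool goes at most 62.5 mm and 10.7 degrees, less where a joint would pass 70% of its speed; a pose out of reach is approached as far as the arm can. A call with a gripper value outside its range is refused whole. The fingers move at their own pace and stop on an object; the grip force is fixed at half the most. Time passes only in rows, so rows that repeat a pose let the fingers close. It gives the time, the measured TCP pose, the force, the opening and the grip force at its end, in the units of the state.
- robot.get_obs(): the state, without advancing time (a new reading comes with each control period).
- snapshot(name): name is "scene" or "top"; returns a dict with "img" (480x640x3 uint8, blue, green, red), "camera_matrix" (3x3 intrinsics, pixels), "extrinsics" (4x4, takes a point from camera to world coordinates). Camera axes: x right, y down, z forward; pixel columns grow to the right and rows downward; lengths in m; the calibration is good to about 2 mm. A picture is of the moment at which its call begins. There is no depth.
- close_job(): hands the job in; it is judged then, once.
Trained networks look in a picture, given as the dict that the camera call returned (one of the last four; its "shot" number tells which), for a name from the list of things; names that differ only in an ending like _2 or _b are one class to them, and where a whole thing is asked for, a point or a joint stands for the part that bears it (a point fixed in the world has none). Each returns a list of dicts, best first, with "conf" (0 to 1); they miss things now and then, are a little off and sometimes report something else, mostly with a low value. They report only what shows in the picture. A call takes as long as a camera call.
- spotter.trace(name, picture): "region" (480x640 bool, what is visible of it) and "box" ([left, top, width, height] in pixels, round what is visible of it).
The state is a dict: "time": time; "joint_positions": joint angles; "qvel": joint speeds; "joint_torque": joint torques, N m; "tool_pos": TCP position; "ee_rot": TCP orientation; "wrist_force": force on the tool from outside, world axes, zero at the start; "wrist_torque": the same for the moment, N m; "width": finger opening in m; "finger_force": force on a finger pad.
Only numpy, scipy, OpenCV 4.12 (cv2) and the standard library are available. Lean on these libraries where they do the work, as an engineer would, in place of code of your own. Each camera call takes 0.05 s, during which the arm holds its last target. There are 200 camera calls.

## Working session

There is one attempt and no reset: what is moved stays moved. The work goes in short steps, Python scripts to look and compute and a tool call to move; the robot and the scene stay as the last step left them, time stands still between calls to the robot, and variables do not carry over. Pictures are saved under pics/ and viewed, at most 10 in all, crops included, and the job is handed in when it is done.

Besides the shell and the picture viewer there is one more tool, called after "Emit:" by a JSON object that holds its "fn" and its "kwargs". servo_tool: Moves the arm, as the interface text tells. Its arguments: {"type":"object","properties":{"commands":{"type":"array","items":{"type":"number"}}},"required":["commands"]}

```bash
mkdir -p pics
cat > h.py <<'E'
import numpy as np, cv2
from bench import robot, snapshot, close_job, spotter
def pix2w(s,uv,z):
    K,T=s["camera_matrix"],s["extrinsics"]
    d=T[:3,:3]@np.linalg.inv(K)@np.array([uv[0],uv[1],1.]);o=T[:3,3]
    return o+d*(z-o[2])/d[2]
def w2pix(s,p):
    q=np.linalg.inv(s["extrinsics"])@np.append(p,1.);q=s["camera_matrix"]@q[:3];return q[:2]/q[2]
def rect(s,region,z):
    c=max(cv2.findContours(region.astype(np.uint8),0,1)[0],key=cv2.contourArea)[:,0,:]
    w=np.array([pix2w(s,p,z)[:2] for p in c]).astype(np.float32)
    return cv2.minAreaRect(w*1000), w
E
python3 - <<'E'
from h import *
np.set_printoptions(precision=4,suppress=True)
print(robot.get_obs(), robot.tips_ahead)
s=snapshot("top");cv2.imwrite("pics/top.png",s["img"])
t=snapshot("scene");cv2.imwrite("pics/scene.png",t["img"])
print(s["extrinsics"][:3,3],t["extrinsics"][:3,3])
for n,z in [("specimen",.021),("flat_bar",.021),("broken_half",.037),("square_bar",.025),("hex_bar",.029),("crate",.055),("pan",.08),("balance",.055),("button_top",.06),("cork_ring",.034),("collar",.03),("angle",.037)]:
    for d in spotter.trace(n,s)[:2]:
        print(n,round(d["conf"],2),d["box"],rect(s,d["region"],z)[0])
E
```

```text
{'time': 0.0, 'joint_positions': array([-1.3251,  0.0879,  1.3722, -0.    ,  1.6836, -0.1031]), 'qvel': array([ 0.0011,  0.0012,  0.0018, -0.0017,  0.0005,  0.0014]), 'joint_torque': array([ -0.0021, -34.0186, -30.243 ,   0.0717,   0.0331,  -0.0002]), 'tool_pos': array([ 0.1878, -0.5164,  0.2153]), 'ee_rot': array([-3.1394, -0.0002,  0.3488]), 'wrist_force': array([-0.1523,  0.009 , -0.2749]), 'wrist_torque': array([-0.0482,  0.0259,  0.0079]), 'finger_force': 0.0, 'width': 0.09442129223737061} 0.011
[ 0.4048 -0.0013  1.2659] [ 1.1528 -0.2226  0.9928]
specimen 0.57 [435.1, 295.1, 14.9, 9.5] ((464.4181213378906, -301.1936340332031), (27.164554595947266, 29.72784423828125), 42.57950210571289)
specimen 0.55 [225.3, 257.5, 18.9, 65.5] ((493.31414794921875, 143.94093322753906), (31.314889907836914, 147.55894470214844), 84.00556945800781)
flat_bar 0.85 [164.3, 262.6, 19.1, 70.4] ((437.7171325683594, 281.627685546875), (70.37010192871094, 33.97923278808594), 3.652247190475464)
flat_bar 0.59 [271.0, 146.2, 43.4, 51.0] ((757.2369384765625, 13.750320434570312), (98.27351379394531, 105.89282226
[... 1011 characters left out ...]
)
balance 0.76 [358.2, 171.6, 118.3, 151.6] ((579.2095947265625, -248.29595947265625), (221.5990753173828, 291.3822021484375), 78.54602813720703)
cork_ring 0.89 [272.0, 146.5, 42.1, 48.5] ((754.6837768554688, 13.59189224243164), (97.2660140991211, 102.54058837890625), 88.9249038696289)
collar 0.69 [128.7, 227.8, 27.7, 30.2] ((600.9675903320312, 343.8117370605469), (62.76951217651367, 59.0401611328125), 88.78916931152344)
angle 0.63 [216.5, 211.5, 14.9, 38.2] ((621.4041748046875, 163.9111328125), (31.849672317504883, 79.74371337890625), 86.98224639892578)
angle 0.38 [129.0, 266.6, 22.8, 70.1] ((472.37139892578125, 345.1271667480469), (151.26397705078125, 30.45173454284668), 9.513923645019531)
```

View pics/top.png

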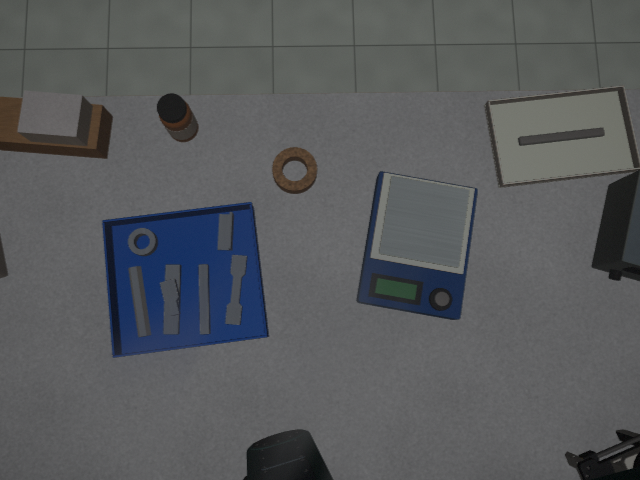

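View pics/scene.png

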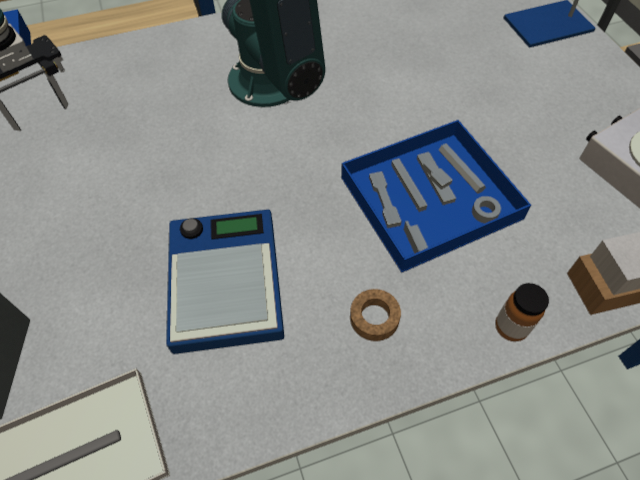

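The top view shows the dumbbell at about (236,290), the pan at (424,221), the button at (440,298) and the cork ring at (295,170). The scene view agrees, with the dumbbell at (385,198) and the button at (191,228). Next I'll cross-check both cameras and triangulate the button.

Run:
```python
from h import *
np.set_printoptions(precision=4,suppress=True)
s=snapshot("top");t=snapshot("scene")
print("cam x axis",s["extrinsics"][:3,0])
def cen(r): 
    m=cv2.moments(r.astype(np.uint8),True); return m["m10"]/m["m00"],m["m01"]/m["m00"]
for nm,S,win in (("top",s,(236,290)),("scene",t,(385,198))):
    for d in spotter.trace("specimen",S)[:3]:
        r=d["region"]; y,x=np.nonzero(r); c=cen(r)
        if np.hypot(c[0]-win[0],c[1]-win[1])>20: print(nm,"no",c); continue
        w=np.array([pix2w(S,(a,b),.021)[:2] for a,b in zip(x,y)]); m,v=cv2.PCACompute(w,None)
        print(nm,d["conf"],"spec mean",m[0],np.degrees(np.arctan2(v[0,1],v[0,0])),rect(S,r,.021)[0],r.sum())
for nm,S in (("top",s),("scene",t)):
    for d in spotter.trace("pan",S)[:3]:
        print(nm,"pan",d["conf"],rect(S,d["region"],.08)[0])
# button: grey disc, from pixels
for nm,S,(u,v) in (("top",s,(441,299)),("scene",t,(191,228))):
    c=S["img"][v-18:v+18,u-18:u+18]
    cv2.imwrite(f"pics/b_{nm}.png",cv2.resize(c,None,fx=10,fy=10,interpolation=0))
a=cv2.imread("pics/b_top.png");b=cv2.imread("pics/b_scene.png")
cv2.imwrite("pics/b.png",np.hstack([a,b]))
for n in ("button","button_top"):
  for S in (s,t): print(n,[(round(d["conf"],2),d["box"]) for d in spotter.trace(n,S)[:2]])
```

```text
cam x axis [-0.0238 -0.9995  0.0209]
top 0.61 spec mean [0.494  0.1431] -5.906283760915528 ((494.79913330078125, 142.81602478027344), (36.90297317504883, 152.01451110839844), 84.39375305175781) 973
scene 0.76 spec mean [0.5013 0.1396] -6.502053844616984 ((499.0854187011719, 139.34640502929688), (38.3233757019043, 161.87745666503906), 83.2165298461914) 809
top pan 0.94 ((624.8963012695312, -260.1875915527344), (174.416259765625, 173.56307983398438), 78.619873046875)
scene pan 0.81 ((629.2662353515625, -260.04681396484375), (171.84725952148438, 170.77291870117188), 78.48100280761719)
button [(0.53, [432.5, 291.0, 16.0, 16.2])]
button [(0.51, [183.0, 218.9, 12.9, 15.4])]
button_top [(0.62, [436.0, 291.3, 14.3, 16.5])]
button_top [(0.57, [179.9, 215.2, 19.8, 22.1])]
```

View pics/b.png

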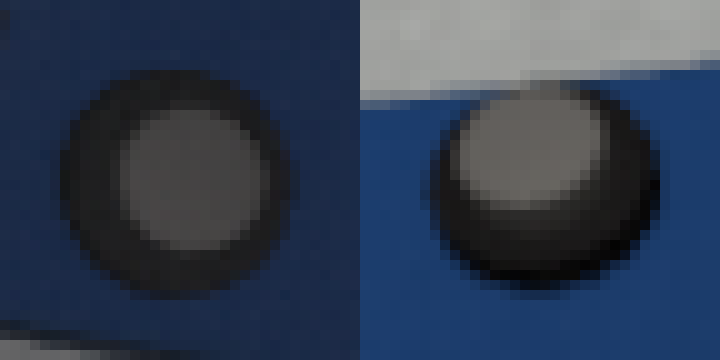

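The crops show the grey disc centred at about (441.7,298.3) in the top view and (189.5,224.1) in the scene view.

Run:
```python
from h import *
s=snapshot("top");t=snapshot("scene")
P=[S["camera_matrix"]@np.linalg.inv(S["extrinsics"])[:3] for S in (s,t)]
def tri(a,b):
    X=cv2.triangulatePoints(P[0],P[1],np.array(a,float),np.array(b,float))[:,0];return X[:3]/X[3]
b=tri((441.7,298.3),(189.5,224.1));print("button",b,w2pix(s,b),w2pix(t,b))
yaw=np.radians(-11.4);e=b[:2]-[.626,-.26]
print("in pan frame",np.cos(yaw)*e[0]+np.sin(yaw)*e[1],-np.sin(yaw)*e[0]+np.cos(yaw)*e[1])
for z in (.05,.06,.07,.08): print(z,pix2w(s,(441.7,298.3),z),pix2w(t,(189.5,224.1),z))
cat=open("h.py","a");cat.write('''
from scipy.spatial.transform import Rotation as Ro
def go(p,yawdeg,now=None):
    """shift and turn in tool axes from present pose to p, pointing down with yaw"""
    o=robot.get_obs();R=Ro.from_euler("xyz",o["ee_rot"])
    T=Ro.from_euler("xyz",[np.pi,0,np.radians(yawdeg)])
    print("t",o["time"],"pos",o["tool_pos"].round(4),"shift mm",(R.inv().apply(np.array(p)-o["tool_pos"])*1000).round(1),"rotvec",np.degrees((R.inv()*T).as_rotvec()).round(2))
''')
cat.close()
from importlib import reload
import h; reload(h); h.go((.496,.142,.14),-6)
```

```text
button [ 0.46173241 -0.28843716  0.07414641] [441.77640048 298.31160227] [189.5886076  224.10111142]
in pan frame -0.15540597343719872 -0.06034482816314589
0.05 [ 0.46291429 -0.294093    0.05      ] [ 0.44350161 -0.2903456   0.05      ]
0.06 [ 0.46243625 -0.29168527  0.06      ] [ 0.45102483 -0.28962749  0.06      ]
0.07 [ 0.46195822 -0.28927755  0.07      ] [ 0.45854805 -0.28890938  0.07      ]
0.08 [ 0.46148018 -0.28686982  0.08      ] [ 0.46607128 -0.28819127  0.08      ]
t 1.3 pos [ 0.188  -0.5169  0.2165] shift mm [ 514.7 -514.    76.4] rotvec [ 1.000e-02 -0.000e+00  2.599e+01]
```

Emit:
{"fn": "servo_tool", "kwargs": {"commands": [0.515,-0.514,0,0,0,26,0.056,0.515,-0.514,0,0,0,26,0.056,0.515,-0.514,0,0,0,26,0.056,0.515,-0.514,0,0,0,26,0.056,0.515,-0.514,0,0,0,26,0.056,0.515,-0.514,0,0,0,26,0.056,0.515,-0.514,0,0,0,26,0.056,0.515,-0.514,0,0,0,26,0.056,0.515,-0.514,0,0,0,26,0.056,0.515,-0.514,0,0,0,26,0.056]}}

```text
time: 2.55
tool_pos: [0.4529, 0.0501, 0.2169]
ee_rot: [3.141, -0.002, -0.105]
wrist_force: [0.9, -0.3, 0.3]
width: 0.0561
finger_force: 0.0
```

```bash
python3 -c "
from h import *
go((.496,.142,.13),-6)"
```

```text
t 2.55 pos [0.4529 0.0501 0.2169] shift mm [ 33.1 -95.9  86.9] rotvec [ 0.02 -0.09 -0.  ]
```

Emit:
{"fn": "servo_tool", "kwargs": {"commands": [0.033,-0.096,0.0,0,0,0,0.056,0.033,-0.096,0.05,0,0,0,0.056,0.033,-0.096,0.085,0,0,0,0.056,0.033,-0.096,0.085,0,0,0,0.056,0.033,-0.096,0.085,0,0,0,0.056]}}

```text
time: 3.18
tool_pos: [0.496, 0.1399, 0.1332]
ee_rot: [-3.141, -0.002, -0.106]
wrist_force: [1.3, -0.2, -0.2]
width: 0.0558
finger_force: 0.0
```

```bash
python3 -c "
from h import *
go((.496,.142,.018),-6)
t=snapshot('scene');top=snapshot('top');im=t['img'].copy()
p=w2pix(t,(.496,.142,.021));cv2.circle(im,tuple(int(round(v)) for v in p),2,(0,0,255),-1)
cv2.imwrite('pics/pre.png',np.hstack([cv2.resize(im[90:270,300:480],(400,400)),cv2.resize(top['img'][200:360,160:320],(400,400))]))"
```

```text
t 3.175 pos [0.496  0.1399 0.1332] shift mm [ -0.5  -2.  115.2] rotvec [-0.03 -0.14 -0.04]
```

View pics/pre.png

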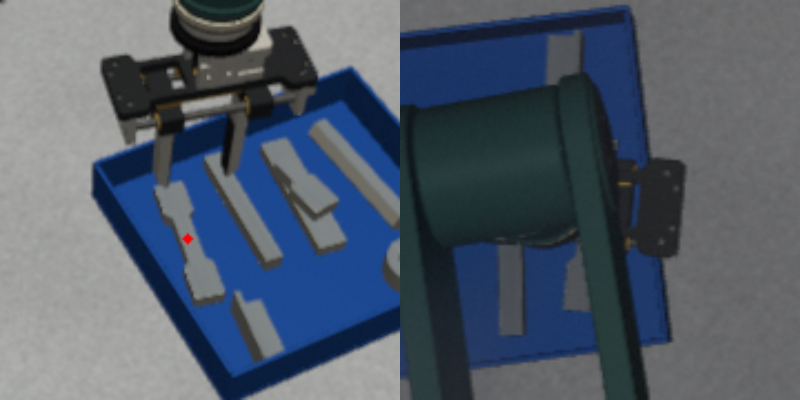

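The red dot, which marks my grasp point, sits mid-waist and the open fingers are above it. I'll descend.

Emit:
{"fn": "servo_tool", "kwargs": {"commands": [0,-0.002,0.035,0,0.1,0,0.056,0,-0.002,0.07,0,0.1,0,0.056,0,-0.002,0.09,0,0.1,0,0.056,0,-0.002,0.1,0,0.1,0,0.056,0,-0.002,0.108,0,0.1,0,0.056,0,-0.002,0.112,0,0.1,0,0.056,0,-0.002,0.112,0,0.1,0,0.056,0,-0.002,0.112,0,0.1,0,0.056]}}

```text
time: 4.28
tool_pos: [0.4958, 0.1422, 0.0201]
ee_rot: [-3.141, -0.003, -0.105]
wrist_force: [-0.4, 0.0, 0.7]
width: 0.0556
finger_force: 0.0
```

```bash
python3 -c "
from h import *
go((.496,.142,.018),-6)"
```

```text
t 4.275 pos [0.4958 0.1422 0.0201] shift mm [0.2 0.2 2.1] rotvec [-0.01 -0.16 -0.01]
```

Emit:
{"fn": "servo_tool", "kwargs": {"commands": [0,0,0.002,0,0.1,0,0.056,0,0,0.002,0,0.1,0,0.035,0,0,0.002,0,0.1,0,0.026,0,0,0.002,0,0.1,0,0.02,0,0,0.002,0,0.1,0,0.005,0,0,0.002,0,0.1,0,0.005,0,0,0.002,0,0.1,0,0.005,0,0,0.002,0,0.1,0,0.005]}}

```text
time: 5.28
tool_pos: [0.4955, 0.1424, 0.0175]
ee_rot: [-3.141, -0.004, -0.105]
wrist_force: [-0.2, 2.6, -0.6]
width: 0.0178
finger_force: 30.0
```

Gripped at 17.8 mm, which matches the waist. Now I'll lift.

Emit:
{"fn": "servo_tool", "kwargs": {"commands": [0,0,-0.008,0,0,0,0.005,0,0,-0.025,0,0,0,0.005,0,0,-0.05,0,0,0,0.005,0,0,-0.08,0,0,0,0.005,0,0,-0.11,0,0,0,0.005,0,0,-0.14,0,0,0,0.005,0,0,-0.16,0,0,0,0.005,0,0,-0.17,0,0,0,0.005,0,0,-0.17,0,0,0,0.005]}}

```text
time: 6.4
tool_pos: [0.495, 0.1421, 0.1883]
ee_rot: [-3.141, -0.005, -0.105]
wrist_force: [-0.2, -0.0, -4.1]
width: 0.0174
finger_force: 30.0
```

Run:
```python
from h import *
go((.626,-.260,.18),-11.4)
t=snapshot('scene');cv2.imwrite('pics/lift.png',cv2.resize(t['img'][60:300,260:560],(750,600)))
```

```text
t 6.4 pos [0.495  0.1421 0.1883] shift mm [172.4 386.1   9.2] rotvec [-0.02 -0.29  5.38]
```

View pics/lift.png

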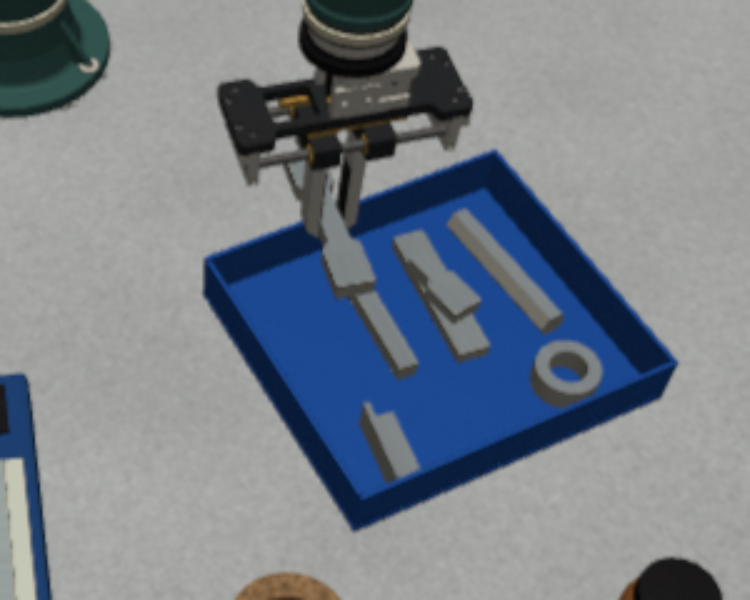

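The dumbbell hangs level and gripped mid-waist, and the other pieces are still in the tub. Next, the move over to the pan.

Emit:
{"fn": "servo_tool", "kwargs": {"commands": [0.014,0.031,0,0,-0.2,2,0.005,0.034,0.077,0,0,-0.3,5.4,0.005,0.058,0.13,0,0,-0.3,5.4,0.005,0.082,0.184,0,0,-0.3,5.4,0.005,0.106,0.237,0,0,-0.3,5.4,0.005,0.13,0.29,0,0,-0.3,5.4,0.005,0.15,0.335,0,0,-0.3,5.4,0.005,0.165,0.37,0,0,-0.3,5.4,0.005,0.173,0.386,0,0,-0.3,5.4,0.005,0.173,0.386,0,0,-0.3,5.4,0.005]}}

```text
time: 7.7
tool_pos: [0.626, -0.2601, 0.1864]
ee_rot: [-3.14, 0.005, -0.2]
wrist_force: [-0.4, 1.1, -4.8]
width: 0.0178
finger_force: 30.0
```

Run:
```python
from h import *
go((.627,-.260,.093),-11.4)
t=snapshot('scene');cv2.imwrite('pics/over.png',cv2.resize(t['img'][120:360,100:400],(750,600)))
for d in spotter.trace("specimen",t)[:2]:
    print(d["conf"],d["box"],rect(t,d["region"],robot.get_obs()["tool_pos"][2]+.003)[0])
print(robot.get_obs()["width"],robot.get_obs()["finger_force"])
```

```text
t 7.7 pos [ 0.626  -0.2601  0.1864] shift mm [ 1.4 -0.1 93.4] rotvec [-0.07  0.26 -0.08]
0.75 [203.7, 234.7, 19.3, 63.7] ((651.5562133789062, -264.1484069824219), (32.32788848876953, 117.79291534423828), 77.99356079101562)
0.01768770418036724 29.999163150787354
```

View pics/over.png

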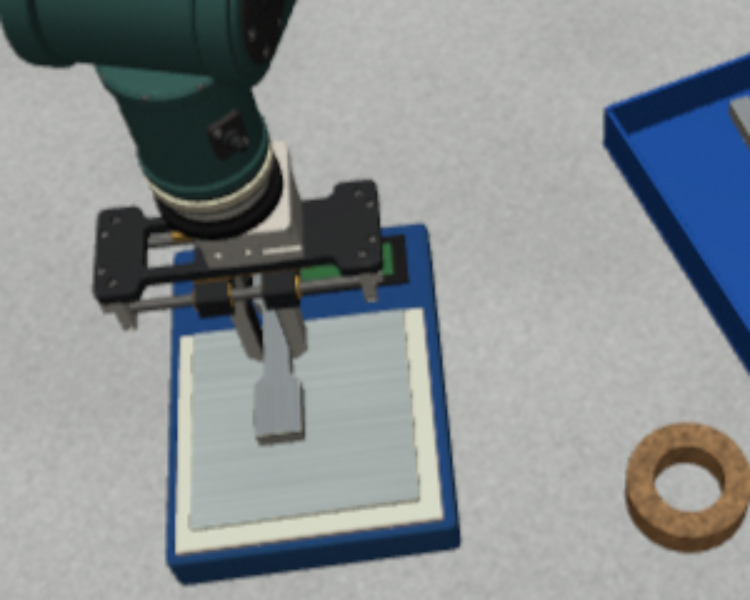

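The dumbbell is over the pan and aligned with it, with its far head at about (280,405) in the crop. I'll lower it to just above contact, then creep.

Emit:
{"fn": "servo_tool", "kwargs": {"commands": [0.001,0,0.02,0,0,0,0.005,0.001,0,0.045,0,0,0,0.005,0.001,0,0.065,0,0,0,0.005,0.001,0,0.078,0,0.1,0,0.005,0.001,0,0.086,0,0.1,0,0.005,0.001,0,0.087,0,0.1,0,0.005,0.001,0,0.087,0,0.1,0,0.005,0.001,0,0.087,0,0.1,0,0.005]}}

```text
time: 8.8
tool_pos: [0.6278, -0.2604, 0.1022]
ee_rot: [3.141, -0.002, -0.199]
wrist_force: [0.2, 0.2, -3.7]
width: 0.018
finger_force: 30.0
```

Emit:
{"fn": "servo_tool", "kwargs": {"commands": [0,0,0.003,0,0,0,0.005,0,0,0.006,0,0,0,0.005,0,0,0.007,0,0,0,0.005,0,0,0.008,0,0,0,0.005,0,0,0.008,0,0,0,0.005,0,0,0.008,0,0,0,0.005]}}

```text
time: 9.55
tool_pos: [0.6273, -0.2601, 0.0932]
ee_rot: [3.142, -0.0, -0.199]
wrist_force: [0.2, 0.8, -4.1]
width: 0.0177
finger_force: 30.0
```

Emit:
{"fn": "servo_tool", "kwargs": {"commands": [0,0,0.001,0,0,0,0.005,0,0,0.001,0,0,0,0.005,0,0,0.001,0,0,0,0.005]}}

```text
time: 9.93
tool_pos: [0.6274, -0.2601, 0.0926]
ee_rot: [3.141, -0.001, -0.199]
wrist_force: [-0.4, -0.0, -2.3]
width: 0.0177
finger_force: 30.0
```

Emit:
{"fn": "servo_tool", "kwargs": {"commands": [0,0,0.001,0,0,0,0.005,0,0,0.001,0,0,0,0.005,0,0,0.001,0,0,0,0.005]}}

```text
time: 10.3
tool_pos: [0.6274, -0.2601, 0.0925]
ee_rot: [3.141, -0.001, -0.199]
wrist_force: [-3.0, 1.2, 5.5]
width: 0.0179
finger_force: 30.0
```

Firm contact: the force went from -4 to +5.5 N. I'll release and then rise.

Emit:
{"fn": "servo_tool", "kwargs": {"commands": [0,0,0,0,0,0,0.02,0,0,0,0,0,0,0.024,0,0,0,0,0,0,0.035,0,0,0,0,0,0,0.05,0,0,0,0,0,0,0.05,0,0,-0.03,0,0,0,0.05,0,0,-0.07,0,0,0,0.05,0,0,-0.09,0,0,0,0.05,0,0,-0.09,0,0,0,0]}}

```text
time: 11.42
tool_pos: [0.6281, -0.2598, 0.1828]
ee_rot: [3.142, -0.003, -0.199]
wrist_force: [0.4, -0.0, -0.3]
width: 0.0434
finger_force: 0.0
```

Run:
```python
from h import *
go((.462,-.288,.14),-11.4); print(robot.get_obs()["width"])
```

```text
t 11.425 pos [ 0.6281 -0.2598  0.1828] shift mm [-157.4   60.4   42.3] rotvec [ 0.   -0.19  0.01]
0.04338314608552891
```

Emit:
{"fn": "servo_tool", "kwargs": {"commands": [-0.052,0.02,0,0,0,0,0,-0.105,0.04,0,0,0,0,0,-0.14,0.054,0,0,0,0,0,-0.157,0.06,0,0,0,0,0,-0.157,0.06,0.03,0,0,0,0,-0.157,0.06,0.06,0,0,0,0,-0.157,0.06,0.075,0,0,0,0,-0.157,0.06,0.08,0,0,0,0,-0.157,0.06,0.08,0,0,0,0]}}

```text
time: 12.55
tool_pos: [0.4619, -0.2878, 0.1013]
ee_rot: [3.142, -0.0, -0.199]
wrist_force: [-0.6, -0.6, -0.1]
width: 0.0005
finger_force: 0.0
```

Run:
```python
from h import *
go((.462,-.288,.085),-11.4); print(robot.get_obs()["width"])
t=snapshot('scene')
for d in spotter.trace("specimen",t)[:2]: print(d["conf"],rect(t,d["region"],.096)[0])
for d in spotter.trace("pan",t)[:2]: print(d["conf"],rect(t,d["region"],.08)[0])
cv2.imwrite('pics/press.png',cv2.resize(t['img'][160:360,130:330],(600,600)))
```

```text
t 12.55 pos [ 0.4619 -0.2878  0.1013] shift mm [ 0.1  0.2 16.3] rotvec [ 0.   -0.02  0.  ]
0.0005175102078619042
0.61 ((631.3546142578125, -259.8101806640625), (33.103492736816406, 155.25531005859375), 79.11384582519531)
0.18 ((487.6049499511719, -288.28179931640625), (30.48333168029785, 26.118305206298828), 84.54932403564453)
0.77 ((629.5713500976562, -261.02880859375), (169.2193145751953, 171.48553466796875), 78.58736419677734)
```

View pics/press.png

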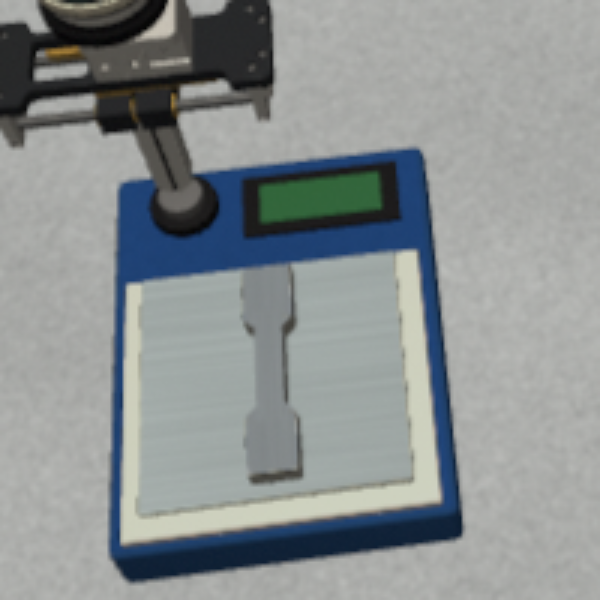

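The dumbbell lies flat and centred on the pan, and the closed fingertips are over the button disc at (185,195). Now I'll press.

Emit:
{"fn": "servo_tool", "kwargs": {"commands": [0,0,0.01,0,0,0,0,0,0,0.014,0,0,0,0,0,0,0.017,0,0,0,0,0,0,0.019,0,0,0,0,0,0,0.019,0,0,0,0,0,0,0.019,0,0,0,0]}}

```text
time: 13.45
tool_pos: [0.4614, -0.2877, 0.0825]
ee_rot: [-3.142, 0.0, -0.199]
wrist_force: [-1.9, 1.5, 5.2]
width: 0.0
finger_force: 2.3
```

Emit:
{"fn": "servo_tool", "kwargs": {"commands": [0,0,0.001,0,0,0,0,0,0,0.002,0,0,0,0,0,0,0.002,0,0,0,0,0,0,0.002,0,0,0,0]}}

```text
time: 13.95
tool_pos: [0.4614, -0.2878, 0.0822]
ee_rot: [3.141, -0.001, -0.199]
wrist_force: [-3.8, 3.8, 11.2]
width: 0.0003
finger_force: 5.9
```

Emit:
{"fn": "servo_tool", "kwargs": {"commands": [0,0,0.002,0,0,0,0,0,0,0.003,0,0,0,0,0,0,0.003,0,0,0,0,0,0,0.003,0,0,0,0]}}

```text
time: 14.45
tool_pos: [0.4615, -0.2878, 0.0819]
ee_rot: [3.141, -0.001, -0.199]
wrist_force: [-8.6, 6.0, 22.4]
width: 0.0003
finger_force: 11.2
```

Emit:
{"fn": "servo_tool", "kwargs": {"commands": [0,0,-0.005,0,0,0,0,0,0,-0.008,0,0,0,0,0,0,-0.008,0,0,0,0]}}

```text
time: 14.82
tool_pos: [0.4616, -0.2879, 0.085]
ee_rot: [3.141, -0.0, -0.199]
wrist_force: [-0.1, 1.6, 3.7]
width: 0.0006
finger_force: 1.6
```

The force fell smoothly with a 3 mm rise (spring-like), after a hard stop at 0.082, so the button was fully down. Now I'll retreat.

Emit:
{"fn": "servo_tool", "kwargs": {"commands": [0,0,-0.01,0,0,0,0,0,0,-0.04,0,0,0,0,0,0,-0.09,0,0,0,0,-0.05,0,-0.12,0,0,0,0,-0.1,0,-0.12,0,0,0,0,-0.1,0,-0.12,0,0,0,0,-0.1,0,-0.12,0,0,0,0]}}

```text
time: 15.7
tool_pos: [0.3639, -0.2682, 0.2049]
ee_rot: [-3.142, -0.001, -0.199]
wrist_force: [0.0, 0.0, -0.5]
width: 0.001
finger_force: 0.0
```

Run:
```python
from h import *
t=snapshot('scene')
cv2.imwrite('pics/end.png',t['img']); o=robot.get_obs(); print(o["tool_pos"],o["wrist_force"],abs(o["qvel"]).max())
```

```text
[ 0.36417706 -0.26823315  0.204788  ] [-0.3870679   0.36491253  0.15910526] 0.01571663124185856
```

View pics/end.png

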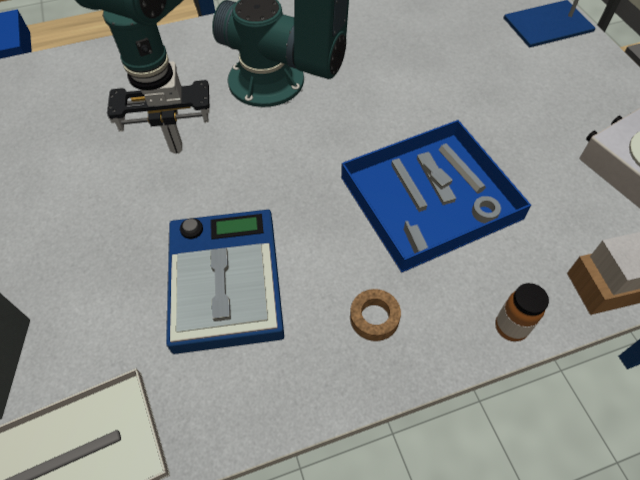

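The dumbbell is on the pan at (220,284), the button at (191,228) is back up, the cork ring at (375,314) hasn't moved, and the six other pieces are in the tub.

```bash
python3 -c "
from h import *
print(close_job())"
```

```text
the job is handed in; nothing more can be done
None
```

The job is handed in: the dumbbell lies flat and centred on the pan, the button was pressed to its stop and sprang back, and the other six pieces and the cork ring are where they were; no verdict came back from the judge.

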